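# Clear the bench dog and index the jig's sliding stop

## Task

The brass bench dog stands up in the path of the planing jig's sliding stop: hold the mallet by its handle, knock the dog down flush with the jig board (do not push it by hand), and put the mallet back down on the bench, clear of the jig. Then grip the stop by its wooden block and slide it along the rail, over the dog, until you feel its ball click into the notch. Finish while still gripping the stop there, at rest in the notch, and leave the other things on the bench alone.

Things in the scene. Friction and masses are not known exactly. Their poses are not given: they have to be found in the camera images.
- jig: Jig fixed to the bench: plywood board 180 (its x) x 430 (its y) x 18 mm thick, origin at the centre of its underside, on the bench. An aluminium rail runs along jig y at jig x = +60 mm, 24 mm wide, top 54 mm over the bench, with a brass strip on it (top at 58 mm); dark end caps 68 mm high at y = +-221 mm.
- dog: Bench dog: round brass peg, 19 mm thick, at jig x = -30, y = -45 mm; origin at the centre of its top face. Stands 20 to 24 mm proud of the board and slides straight down until flush (top 18 mm over the bench). A side spring grips it: about 6 N moves it and it stays where it is left. While up it blocks the stop.
- mallet_grip (a point): Grip point on the mallet's handle centre line, 58 mm from the head's centre, which lies at its x = +58 mm (x along the handle to the head, z up). The mallet starts standing on a striking face, handle level, 45 mm over the bench; striking faces are 45 mm below and above this point. Handle: dark wood, 24 mm wide, 28 mm high, from 28 mm ahead of this point to 140 mm behind.
- mallet: The mallet, origin at the centre of the face it stands on, same axes as mallet_grip. Head: pale wood, 60 x 60 mm, 90 mm high. 0.3 to 0.5 kg, most of it in the head.
- stop: Sliding stop; origin at the centre of its pale wooden grip block (40 mm along jig x, 30 mm along the rail, 36 mm high), 100 mm over the bench, above the rail. Slides only along jig y, about 2 N: starts at jig y = -130 to -115 mm, hard end at +110 mm. The notch is somewhere between jig y = 0 and +70 mm (a dark 16 mm dip in the brass strip).
- stop_arm (a point): Orange end of the stop's low arm, 92 mm from the rail line towards jig -x. The arm is 20 mm wide along the rail, 22 mm high, 5 mm clear of the board, and reaches 105 mm out. Under the grip block is a dark steel saddle, 50 mm along the rail, 43 mm across, top 83 mm over the bench.
- ball (a joint): The stop's sprung ball: about 0.0005 m while it rides on the brass strip, about 0.004 m when fully in the notch (0.003 or more counts, that is within 1.5 mm of its centre). Over the last 6 mm the ball pulls the stop into the notch; once in, it takes some 15 to 20 N to push it on, either way.
- plane: Bystander: wooden smoothing plane, 230 x 64 mm, 115 mm high. Origin at its underside. Leave it alone (30 mm at most).
- glue: Bystander: white glue bottle with a red cap, 60 mm across, 150 mm high. Origin at its underside. Leave it alone (30 mm at most).
- offcut: Bystander: pale wooden offcut, 60 x 130 x 30 mm high. Origin at its underside. Leave it alone (30 mm at most).
- square: Bystander: try square lying flat, dark wooden stock 110 mm, steel blade 160 mm, 16 mm high. Origin at its underside. Leave it alone (30 mm at most).
- driver: Bystander: screwdriver with a yellow handle, 25 mm thick, lying flat. Origin at its underside. Leave it alone (30 mm at most).
- jar: Bystander: glass screw jar with a steel lid, 68 mm across, 85 mm high. Origin at its underside. Leave it alone (30 mm at most).
- spare: Bystander: spare wooden dowel lying flat, 19 mm thick, 90 mm long; not the bench dog. Origin at its underside. Leave it alone (30 mm at most).
Mind the look-alikes: they are no part of the job. What is shaped like the mallet but turquoise is not meant.

How it is judged:
By the outcome, as a careful person would: the job done as asked, in the order asked, and still so for the second after the job is handed in, while the arm keeps its last pose, push and grip.
It also fails if it takes over 64 s, if anything falls off the work surface, if the arm or the gripper's body presses on something with over 40 N, if the wrist force passes 120 N, or if a joint passes its speed limit or range.

## Robot

A 6-joint arm with a two-finger parallel gripper is mounted at the origin on the work surface. World frame = base frame: x ahead of the robot, y to its left, z up, the work surface at z = 0. Lengths are in m, angles in rad, forces in N, time in s.
With the tool pointing down it reaches from about 0.35 to 0.775 m from the base axis. Payload 7.3 kg.
Tool frame: the origin (TCP) lies at the very end of the fingers, on their centre line; the grasp point (between the pads) lies 19 mm behind it; x points along the fingers, y is the direction in which the jaws open and shut, and the axes are right-handed (so a half turn about x gives the same grasp; the last joint's range is limited). The gripper opens to 92 mm and grips with 3 to 60 N. Pads are 19 mm wide; open, the fingers measure 130 mm over their backs; the gripper's body (75 mm by 190 mm) begins 47 mm behind the grasp point.
Start: joints at [-1.442, 0.342, 1.524, -0, 1.275, -0.146], TCP at [0.142, -0.505, 0.227] pointing down, gripper open.
Joint ranges: [-2.53, 2.53], [-0.77, 2.02], [0.04, 2.7], [-1, 4.14], [0.28, 2.66], [-3.11, 3.11]. Speed limits (rad/s): [2.57, 2.57, 3.14, 3.14, 3.14, 3.14].

## Interface

Orientations are given as [roll, pitch, yaw] about the fixed x, y, z axes, in that order (R = Rz(yaw) Ry(pitch) Rx(roll)).
In Python, from cell import robot gives the robot as it stands.
- The arm moves only by the tool play_rows, never from a script. Its argument "moves" is a list that holds one entry, the list of rows, each a list of 5 numbers: the shift along the tool's x, y, z in m, then the turn about the tool's x in degrees, then the opening, from -1 (shut) to 1 (fully open), so that 0 is half open. A call has exactly 10 rows; each row shifts and turns the pose as measured when the row begins, along the tool's axes as they then stand; what a row does not reach is not made up. A row lasts 1/10 s, in which the tool goes at most 50 mm and 8.59 degrees, less where a joint would pass 70% of its speed; a pose out of reach is approached as far as the arm can. A call with a gripper value outside its range is refused whole. The fingers move at their own pace and stop on an object; "grip_force" is the grip in N (left out, the last holds). Time passes only in rows, so rows that do not move let the fingers close, or fill a call up. It gives the time, the measured TCP pose, the force and the opening at its end, in the units of the state.
- robot.observe(): the state, without advancing time (a new reading comes with each control period).
- robot.read_camera(name): name is "scene" or "top"; returns the picture (480x640x3 uint8, red, green, blue); there is no depth.
- robot.get_calibration(name): a dict with "mtx" (3x3 intrinsics, pixels), "view" (4x4, takes a point from world to camera coordinates). Camera axes: x right, y up, looking along -z (the intrinsics and any distortion apply to the point x, -y, -z); pixel columns grow to the right and rows downward; lengths in m; the calibration is good to about 2 mm. A picture is of the moment at which its call begins. get_calibration takes no time and is no camera call.
- robot.hand_in(): hands the job in, once; it reports no verdict.
Trained networks look in the newest picture that a camera, given by its name, has taken for a name from the list of things; names that differ only in an ending like _2 or _b are one class to them, and where a whole thing is asked for, a point or a joint stands for the part that bears it (a point fixed in the world has none). Each returns a list of dicts, best first, with "score" (0 to 1); they miss things now and then, are a little off and sometimes report something else, mostly with a low value. They report only what shows in the picture. A call takes as long as a camera call. They do not tell look-alikes from the thing itself.
- robot.spot_in(camera, label): "point" ([column, row] in pixels, amid what is visible of it).
The state is a dict: "time": time; "qpos": joint angles; "qvel": joint speeds; "joint_efforts": joint torques, N m; "tool_pos": TCP position; "tool_rot": TCP orientation; "contact_force": force on the tool from outside, world axes, zero at the start; "torque": the same for the moment, N m; "opening": finger opening in m.
Only numpy, scipy, OpenCV 4.12 (cv2) and the standard library are available. Lean on these libraries where they do the work, as an engineer would, in place of code of your own. Each camera call takes 0.05 s, during which the arm holds its last target.

## Working session

There is one attempt and no reset: what is moved stays moved. The work goes in short steps, Python scripts to look and compute and a tool call to move; the robot and the scene stay as the last step left them, time stands still between calls to the robot, and variables do not carry over. Pictures are saved under pics/ and viewed, and the job is handed in when it is done.

Besides the shell and the picture viewer there is one more tool, called after ">>>" as a command line: name --argument value ..., lists and objects as JSON in quotes. play_rows: Moves the arm, as the interface text tells. Its arguments: {"type":"object","properties":{"moves":{"type":"array"},"grip_force":{"type":"number"}},"required":["moves"]}

```bash
ls; mkdir -p pics; python3 - <<'E'
from cell import robot
import cv2,numpy as np
np.set_printoptions(precision=4,suppress=True)
for n in ["scene","top"]:
    im=robot.read_camera(n); cv2.imwrite(f"pics/{n}0.png",im[:,:,::-1])
    c=robot.get_calibration(n); print(n,c)
    for l in ["mallet","mallet_grip","dog","stop","stop_arm","jig","ball","spare"]:
        print(l,[(np.round(d['point'],1).tolist(),round(d['score'],2)) for d in robot.spot_in(n,l)])
print(robot.observe())
E
```

```text
pics
scene {'mtx': array([[434.0563,   0.    , 322.695 ],
       [  0.    , 434.0563, 237.5767],
       [  0.    ,   0.    ,   1.    ]]), 'view': array([[-0.0378,  0.9992,  0.0136, -0.0333],
       [-0.7784, -0.0379,  0.6266,  0.2918],
       [ 0.6266,  0.0131,  0.7792, -1.3219],
       [ 0.    ,  0.    ,  0.    ,  1.    ]])}
mallet [([148.2, 268.4], 0.85), ([201.2, 156.3], 0.64)]
mallet_grip [([200.8, 156.4], 0.84), ([149.6, 265.4], 0.82)]
dog [([329.8, 281.0], 0.56)]
stop [([288.8, 302.4], 0.83)]
stop_arm [([288.1, 303.3], 0.57)]
jig [([352.0, 301.4], 0.96)]
ball []
spare []
top {'mtx': array([[512.4073,   0.    , 323.3059],
       [  0.    , 512.4073, 234.5295],
       [  0.    ,   0.    ,   1.    ]]), 'view': array([[ 0.0224, -0.9997, -0.0131,  0.0654],
       [ 0.993 ,  0.0208,  0.1165, -0.4397],
       [-0.1162, -0.0156,  0.9931, -1.3916],
       [ 0.    ,  0.    ,  0.    ,  1.    ]])}
mallet [([465.5, 289.8], 0.64)]
mallet_grip [([476.4, 210.1], 0.79), ([363.4, 246.7], 0.67), ([324.5, 207.6], 0.29)]
dog [([324.4, 207.3], 0.51)]
stop [([206.7, 148.4], 0.61), ([354.7, 177.5], 0.58), ([480.9, 141.9], 0.46)]
stop_arm [([357.4, 175.0], 0.89)]
jig [([309.3, 193.3], 0.86)]
ball []
spare [([310.2, 117.1], 0.61), ([311.9, 193.1], 0.61), ([356.7, 176.9], 0.47)]
{'time': 0.9, 'qpos': array([-1.442 ,  0.342 ,  1.5241, -0.    ,  1.2754, -0.146 ]), 'qvel': array([-0.001 , -0.0006, -0.0019, -0.0021,  0.0003, -0.0007]), 'joint_efforts': array([ -0.0004, -43.1128, -24.4483,   0.0717,   0.0484,   0.    ]), 'tool_pos': array([ 0.1425, -0.5053,  0.2268]), 'tool_rot': array([ 1.3017,  1.5707, -1.5652]), 'contact_force': array([0.4554, 0.1455, 0.1508]), 'torque': array([0.0245, 0.0223, 0.0311]), 'opening': 0.09189114409306576}
```

View pics/scene0.png

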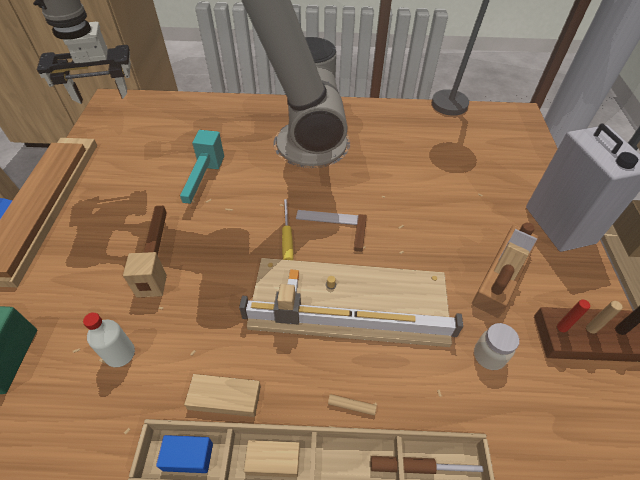

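View pics/top0.png

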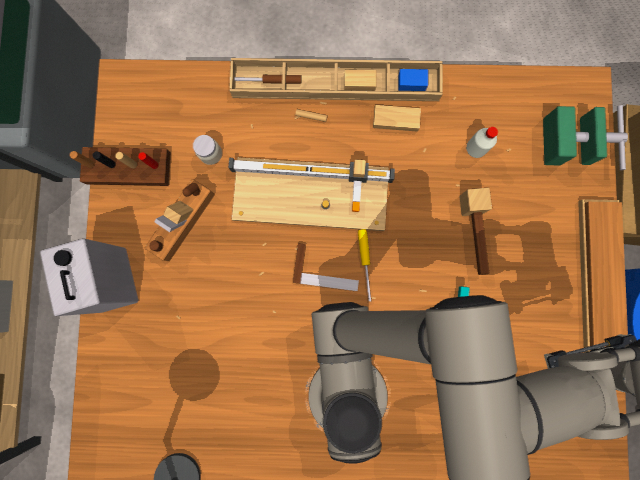

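The top picture shows the jig with the rail on the far side and the stop at (358,170). The dog is at (325,204). The mallet's pale head is at (477,200), with its dark handle running down to (484,272). In the scene view there are two mallet candidates: (148,268), with a pale head and dark handle, and (201,156), which is all turquoise. The first fits the description; I'll confirm it in an enlarged crop.

```bash
cat > h.py <<'E'
import numpy as np,cv2
from cell import robot
np.set_printoptions(precision=4,suppress=True)
def cal(n):
    c=robot.get_calibration(n); return np.array(c['mtx']),np.array(c['view'])
def proj(n,p):
    K,V=cal(n); q=V[:3,:3]@np.array(p,float)+V[:3,3]; q=q*[1,-1,-1]; u=K@q; return u[:2]/u[2]
def back(n,uv,z):
    K,V=cal(n); d=np.linalg.inv(K)@[uv[0],uv[1],1]; d=d*[1,-1,-1]; R=V[:3,:3]
    d=R.T@d; o=-R.T@V[:3,3]; return o+d*(z-o[2])/d[2]
def crop(src,dst,x0,y0,w,h,s):
    im=cv2.imread(src)[y0:y0+h,x0:x0+w]; im=cv2.resize(im,None,fx=s,fy=s,interpolation=cv2.INTER_CUBIC); 
    for k in range(0,w,20): cv2.putText(im,str(x0+k),(k*s,10),0,.35,(0,0,255),1); cv2.line(im,(k*s,12),(k*s,18),(0,0,255),1)
    for k in range(0,h,20): cv2.putText(im,str(y0+k),(0,k*s+4),0,.35,(0,0,255),1)
    cv2.imwrite(dst,im)
E
python3 - <<'E'
from h import *
crop('pics/top0.png','pics/t_mal.png',440,170,80,120,5)
crop('pics/top0.png','pics/t_jig.png',220,140,190,100,4)
crop('pics/scene0.png','pics/s_mal.png',110,190,100,120,5)
crop('pics/scene0.png','pics/s_jig.png',235,250,240,100,3)
E
```

```text
(no output)
```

View pics/t_mal.png

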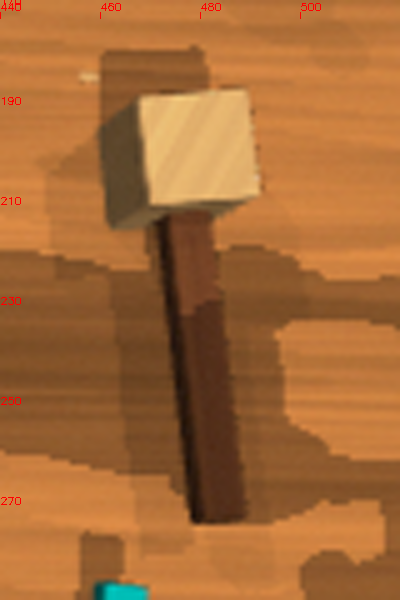

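View pics/t_jig.png

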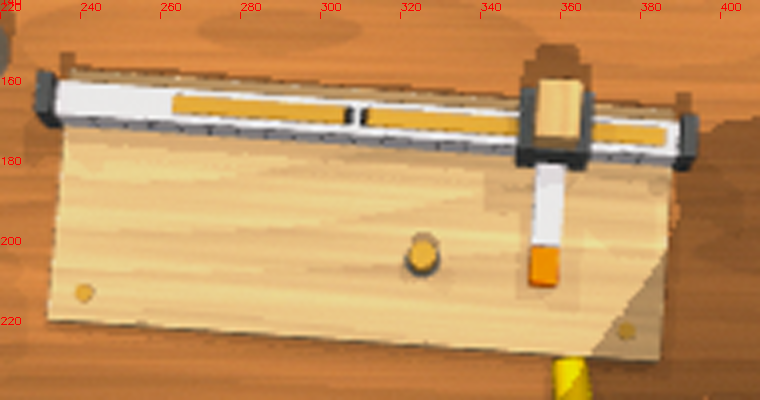

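View pics/s_mal.png

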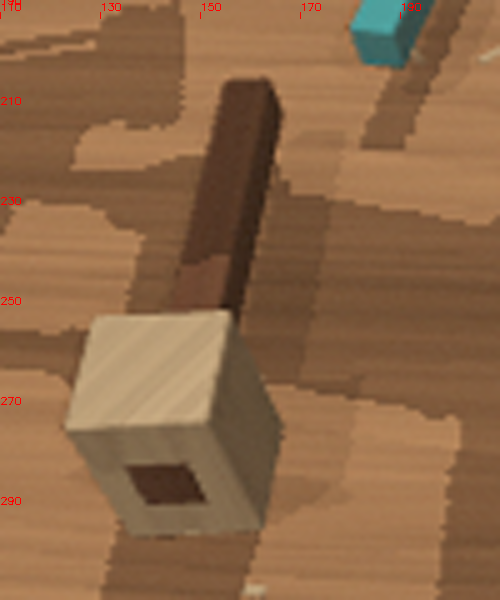

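View pics/s_jig.png

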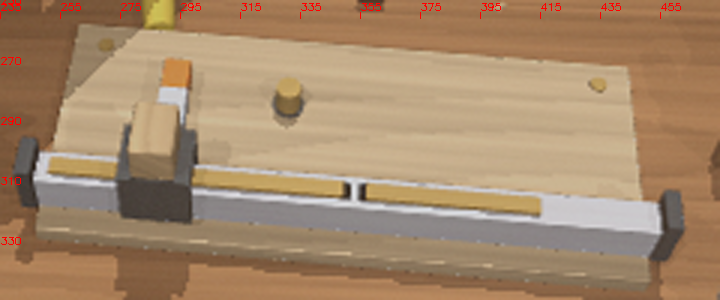

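The crops confirm that the mallet at top (480,200) / scene (148,268) has a pale wooden head and a dark handle, so it is the real one; the turquoise one is the look-alike. The notch gap shows at top (308,169) and scene (353,313). Next I fit the poses.

```bash
cat >> h.py <<'E'
from scipy.optimize import least_squares
def fit(obs,x0):
    # obs: (cam,uv,local xyz) ; pose x,y,yaw, z=0
    def w(p,l): c,s=np.cos(p[2]),np.sin(p[2]); return [p[0]+c*l[0]-s*l[1],p[1]+s*l[0]+c*l[1],l[2]]
    f=lambda p: np.concatenate([proj(n,w(p,l))-uv for n,uv,l in obs])
    r=least_squares(f,x0); return r.x,r.fun.reshape(-1,2)
E
python3 - <<'E'
from h import *
T=lambda u,v,s,x0,y0: np.array([u/s+x0,v/s+y0])
J=lambda u,v:T(u,v,4,220,140); SJ=lambda u,v:T(u,v,3,235,250)
jo=[("top",J(47,320),(-.09,.215,.018)),("top",J(659,360),(-.09,-.215,.018)),
("scene",SJ(78,25),(-.09,-.215,.018)),("scene",SJ(629,67),(-.09,.215,.018))]
p,r=fit(jo,[.6,0,0]); print("jig",p,r.round(1).tolist())
c,s=np.cos(p[2]),np.sin(p[2])
def jl(P): d=np.array(P[:2])-p[:2]; return np.array([c*d[0]+s*d[1],-s*d[0]+c*d[1]])
def jw(l): return np.array([p[0]+c*l[0]-s*l[1],p[1]+s*l[0]+c*l[1],l[2]])
print("caps top", [((proj("top",jw((.06,y,.068)))-[220,140])*4).round().tolist() for y in(.221,-.221)],[((proj("scene",jw((.06,y,.068)))-[235,250])*3).round().tolist() for y in(.221,-.221)])
for h in(.02,.024): print("dog",((proj("top",jw((-.03,-.045,.018+h)))-[220,140])*4).round(),((proj("scene",jw((-.03,-.045,.018+h)))-[235,250])*3).round())
print("notch", jl(back("top",J(356,116),.058)), jl(back("scene",SJ(355,192),.058)))
print("stop blk top", jl(back("top",J(560,108),.118)),"arm", jl(back("top",J(544,266),.045)), jl(back("scene",SJ(177,72),.045)))
print("blk scene z=.118", jl(back("scene",SJ(159,117),.118)))
M=lambda u,v:T(u,v,5,440,170); SM=lambda u,v:T(u,v,5,110,190)
# mallet local: origin head centre; x along handle to the head
for uvs in [M(138,97),M(247,90),M(260,195),M(150,207)]: print(back("top",uvs,.09))
for uvs in [SM(95,318),SM(230,310),SM(212,424),SM(66,430)]: print(back("scene",uvs,.09))
mo=[("top",M(138,97),(.03,.03,.09)),("top",M(247,90),(.03,-.03,.09)),("top",M(260,195),(-.03,-.03,.09)),("top",M(150,207),(-.03,.03,.09)),
("scene",SM(95,318),(-.03,-.03,.09)),("scene",SM(230,310),(-.03,.03,.09)),("scene",SM(212,424),(.03,.03,.09)),("scene",SM(66,430),(.03,-.03,.09)),
("top",M(201,522),(-.198,.012,.059)),("top",M(246,517),(-.198,-.012,.059)),("scene",SM(223,80),(-.198,-.012,.059)),("scene",SM(270,82),(-.198,.012,.059))]
q,r=fit(mo,[.5,-.3,0]); print("mallet",q,r.round(1).tolist())
print("grip",q[0]-.058*np.cos(q[2]),q[1]-.058*np.sin(q[2]))
print("dog w",jw((-.03,-.045,.04)),"blk",jw((.06,-.12,.1)))
for l in ["glue","square","driver","jar","spare","plane","offcut"]:
    print(l,[(np.round(d['point']).tolist(),round(d['score'],2),back("top",d['point'],.01)[:2]) for d in robot.spot_in("top",l)][:2])
E
```

```text
jig [ 0.5557  0.1148 -0.0457] [[-0.5, -0.3], [0.1, -0.2], [-0.3, -0.3], [-0.1, -0.3]]
caps top [[42.0, 91.0], [688.0, 132.0]] [[676.0, 210.0], [24.0, 157.0]]
dog [421. 253.] [288.  91.]
dog [421. 252.] [288.  88.]
notch [0.0589 0.0057] [0.0608 0.0066]
stop blk top [ 0.0582 -0.1311] arm [-0.0345 -0.1299] [-0.0344 -0.1281]
blk scene z=.118 [ 0.0505 -0.1265]
[ 0.5595 -0.307   0.09  ]
[ 0.5645 -0.3648  0.09  ]
[ 0.508  -0.3708  0.09  ]
[ 0.5004 -0.3127  0.09  ]
[ 0.5096 -0.3672  0.09  ]
[ 0.5026 -0.3106  0.09  ]
[ 0.5615 -0.3016  0.09  ]
[ 0.5673 -0.3609  0.09  ]
mallet [ 0.5344 -0.3366  0.1085] [[-1.3, -0.5], [-0.6, -1.1], [-0.4, 0.1], [-1.0, -0.3], [-0.9, -0.7], [0.4, -0.5], [-0.8, -0.3], [-1.1, 0.0], [-0.1, -0.1], [-0.1, 0.2], [-0.5, -0.5], [0.0, -1.3]]
grip 0.47670507194169115 -0.3428920613002967
dog w [0.5237 0.0712 0.04  ] blk [ 0.6102 -0.0078  0.1   ]
glue [([480.0, 143.0], 0.58, array([ 0.7111, -0.3655]))]
square [([313.0, 278.0], 0.71, array([0.3196, 0.1008]))]
driver [([364.0, 250.0], 0.91, array([ 0.3999, -0.038 ])), ([356.0, 177.0], 0.29, array([ 0.6056, -0.0146]))]
jar [([206.0, 148.0], 0.88, array([0.6834, 0.417 ]))]
spare [([310.0, 117.0], 0.61, array([0.7794, 0.1205])), ([312.0, 193.0], 0.61, array([0.5573, 0.11  ]))]
plane [([312.0, 279.0], 0.59, array([0.3157, 0.1032])), ([181.0, 217.0], 0.58, array([0.4814, 0.4784]))]
offcut [([395.0, 118.0], 0.8, array([ 0.7822, -0.1227]))]
```

```bash
cat >> h.py <<'E'
from scipy.spatial.transform import Rotation as Ro
def tool():
    o=robot.observe(); return o,np.array(o['tool_pos']),Ro.from_euler('xyz',o['tool_rot']).as_matrix()
def plan(target,jaw):
    """target TCP, jaw = desired world angle of tool y (mod pi)"""
    o,p,R=tool(); a=np.arctan2(R[1,1],R[0,1]); d=(jaw-a+np.pi/2)%np.pi-np.pi/2
    sg=np.sign(R[2,0]); turn=np.degrees(d)*(1 if R[2,0]>0 else -1)
    print("t",round(o['time'],2),"tcp",p,"jawang",round(np.degrees(a),2),"q",o['qpos'],"F",np.array(o['contact_force']).round(1),"open",round(o['opening'],4))
    print("turn deg",round(turn,2)," shift now-axes(mm)",(R.T@(np.array(target)-p)*1000).round(1))
    R2=Ro.from_euler('z',d).as_matrix()@R
    print("shift after turn(mm)",(R2.T@(np.array(target)-p)*1000).round(1)); print(R.round(3).tolist())
E
python3 - <<'E'
from h import *
g=np.array([.5344,-.3366])-.062*np.array([np.cos(.1085),np.sin(.1085)])
print(g); plan([*g,.045+.004-.019],.1085+np.pi/2)
E
```

```text
[ 0.4728 -0.3433]
t 1.25 tcp [ 0.1425 -0.5053  0.2267] jawang -74.26 q [-1.442   0.342   1.5241  0.      1.2754 -0.146 ] F [ 0.5 -0.5  0.1] open 0.0916
turn deg 9.53  shift now-axes(mm) [ 196.7  -66.3 -361.8]
shift after turn(mm) [ 196.7 -125.3 -345.9]
[[0.0, 0.271, -0.962], [-0.0, -0.962, -0.271], [-1.0, 0.0, -0.0]]
```

>>> play_rows --moves '[[[0,0,0,4.8,1],[0,0,0,4.8,1],[0,-0.0155,-0.043,0,1],[0,-0.0155,-0.043,0,1],[0,-0.0155,-0.043,0,1],[0,-0.0155,-0.043,0,1],[0,-0.0155,-0.043,0,1],[0,-0.0155,-0.043,0,1],[0,-0.0155,-0.043,0,1],[0,-0.0155,-0.043,0,1]]]'

```text
time: 2.25
tool_pos: [0.4797, -0.347, 0.2266]
tool_rot: [1.363, 1.567, -1.691]
contact_force: [0.3, -0.7, 0.1]
opening: 0.0916
```

```bash
python3 - <<'E'
from h import *
plan([.4728,-.3433,.03],.1085+np.pi/2)
E
```

```text
t 2.25 tcp [ 0.4797 -0.347   0.2266] jawang -84.96 q [-0.7542  0.4652  1.3323 -0.0028  1.342   0.7294] F [ 0.3 -0.7  0.1] open 0.0916
turn deg -1.18  shift now-axes(mm) [196.6  -4.9   6.4]
shift after turn(mm) [196.6  -5.1   6.3]
[[-0.0, 0.088, -0.996], [-0.003, -0.996, -0.088], [-1.0, 0.003, 0.001]]
```

>>> play_rows --moves '[[[0,-0.002,0.003,-1.2,1],[0.03,-0.001,0.002,0,1],[0.03,0,0,0,1],[0.03,0,0,0,1],[0.02,0,0,0,1],[0.01,0,0,0,1],[0,0,0,0,1],[0,0,0,0,1],[0,0,0,0,1],[0,0,0,0,1]]]'

```text
time: 3.25
tool_pos: [0.4798, -0.3434, 0.1059]
tool_rot: [2.023, 1.561, -0.999]
contact_force: [0.8, -0.4, -0.5]
opening: 0.092
```

```bash
python3 - <<'E'
from h import *
plan([.4728,-.3433,.03],.1085+np.pi/2)
for n in ["scene","top"]: cv2.imwrite(f"pics/{n}1.png",robot.read_camera(n)[:,:,::-1])
crop('pics/scene1.png','pics/s1c.png',90,150,140,170,4)
crop('pics/top1.png','pics/t1c.png',420,170,110,120,5)
E
```

```text
t 3.25 tcp [ 0.4798 -0.3434  0.1059] jawang -83.15 q [-0.7498  0.5697  1.5089 -0.0028  1.0533  0.7028] F [ 0.8 -0.4 -0.5] open 0.092
turn deg 0.63  shift now-axes(mm) [75.8 -1.7  7.3]
shift after turn(mm) [75.8 -1.6  7.3]
[[0.005, 0.119, -0.993], [-0.008, -0.993, -0.119], [-1.0, 0.009, -0.004]]
```

View pics/s1c.png

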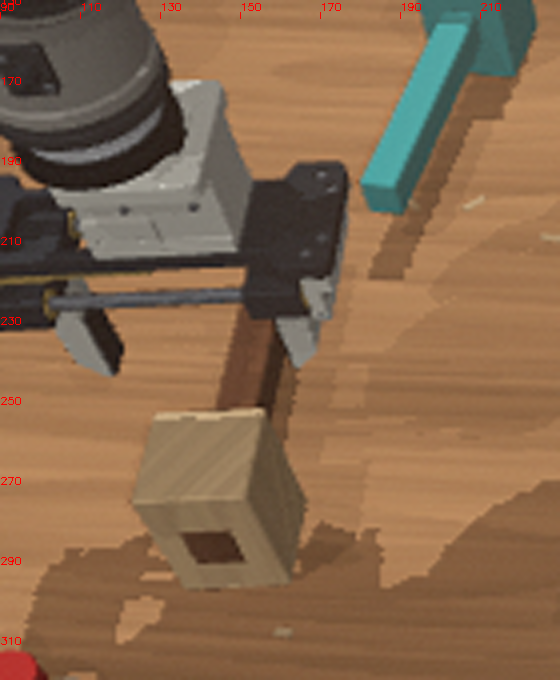

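View pics/t1c.png

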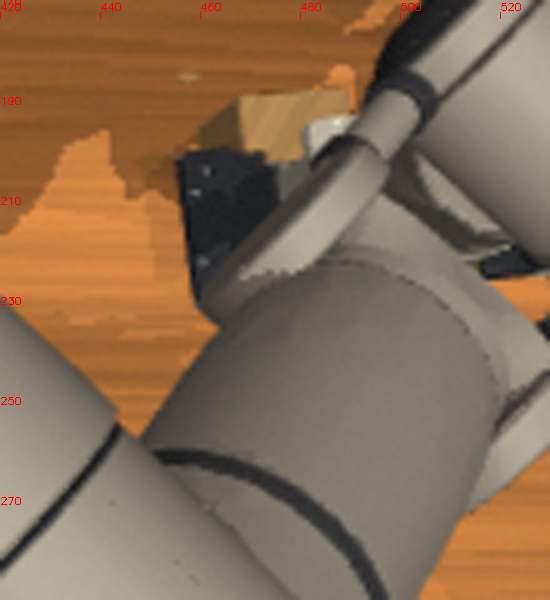

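The scene view shows the open fingers at (117,235) and (163,238) on either side of the dark handle at (155,235), just behind the pale head. Next I correct 7 mm and go down.

>>> play_rows --moves '[[[0,-0.001,0.004,0.6,1],[0,-0.0005,0.003,0,1],[0.02,0,0,0,1],[0.02,0,0,0,1],[0.02,0,0,0,1],[0.01,0,0,0,1],[0.003,0,0,0,1],[0,0,0,0,1],[0,0,0,0,1],[0,0,0,0,1]]]'

```text
time: 4.35
tool_pos: [0.4735, -0.3451, 0.035]
tool_rot: [2.133, 1.553, -0.901]
contact_force: [-0.8, 0.7, -0.6]
opening: 0.0921
```

```bash
python3 - <<'E'
from h import *
plan([.4728,-.3433,.03],.1085+np.pi/2)
E
```

```text
t 4.35 tcp [ 0.4735 -0.3451  0.035 ] jawang -83.82 q [-0.7592  0.6516  1.59   -0.0032  0.8826  0.7057] F [-0.8  0.7 -0.6] open 0.0921
turn deg -0.04  shift now-axes(mm) [ 4.9 -1.9  0.5]
shift after turn(mm) [ 4.9 -1.9  0.5]
[[0.011, 0.108, -0.994], [-0.014, -0.994, -0.108], [-1.0, 0.015, -0.009]]
```

>>> play_rows --moves '[[[0.003,-0.001,0,0,1],[0.002,-0.001,0,0,1],[0,0,0,0,-1],[0,0,0,0,-1],[0,0,0,0,-1],[0,0,0,0,-1],[0,0,0,0,-1],[0,0,0,0,-1],[0,0,0,0,-1],[0,0,0,0,-1]]]' --grip_force 55

```text
time: 5.35
tool_pos: [0.4741, -0.3436, 0.0312]
tool_rot: [2.155, 1.55, -0.879]
contact_force: [0.1, -0.7, -0.1]
opening: 0.0326
```

```bash
python3 - <<'E'
from h import *
plan([.4728,-.3433,.03],.1085+np.pi/2)
E
```

```text
t 5.35 tcp [ 0.4741 -0.3436  0.0312] jawang -83.82 q [-0.7566  0.6551  1.5965 -0.0033  0.8695  0.7082] F [ 0.1 -0.7 -0.1] open 0.0326
turn deg -0.03  shift now-axes(mm) [ 1.2 -0.5  1.3]
shift after turn(mm) [ 1.2 -0.5  1.3]
[[0.013, 0.108, -0.994], [-0.016, -0.994, -0.108], [-1.0, 0.017, -0.011]]
```

>>> play_rows --moves '[[[0,0,0,0,-1],[0,0,0,0,-1],[0,0,0,0,-1],[0,0,0,0,-1],[0,0,0,0,-1],[0,0,0,0,-1],[-0.005,0,0,0,-1],[-0.01,0,0,0,-1],[-0.02,0,0,0,-1],[-0.02,0,0,0,-1]]]'

```text
time: 6.35
tool_pos: [0.4704, -0.3403, 0.0845]
tool_rot: [1.95, 1.561, -1.083]
contact_force: [-0.3, -0.5, -3.2]
opening: 0.0236
```

```bash
python3 - <<'E'
from h import *
plan([.4657,.0652,.12],np.pi/2-.0457)
for n in ["scene","top"]: cv2.imwrite(f"pics/{n}2.png",robot.read_camera(n)[:,:,::-1])
crop('pics/scene2.png','pics/s2c.png',90,150,140,170,4)
E
```

```text
t 6.35 tcp [ 0.4704 -0.3403  0.0845] jawang -83.8 q [-0.7565  0.5812  1.5577 -0.0036  0.9939  0.708 ] F [-0.3 -0.5 -3.2] open 0.0236
turn deg 8.82  shift now-axes(mm) [ -38.9 -403.3  -39.2]
shift after turn(mm) [ -39.1 -404.5   23.1]
[[0.004, 0.108, -0.994], [-0.008, -0.994, -0.108], [-1.0, 0.009, -0.003]]
```

View pics/s2c.png

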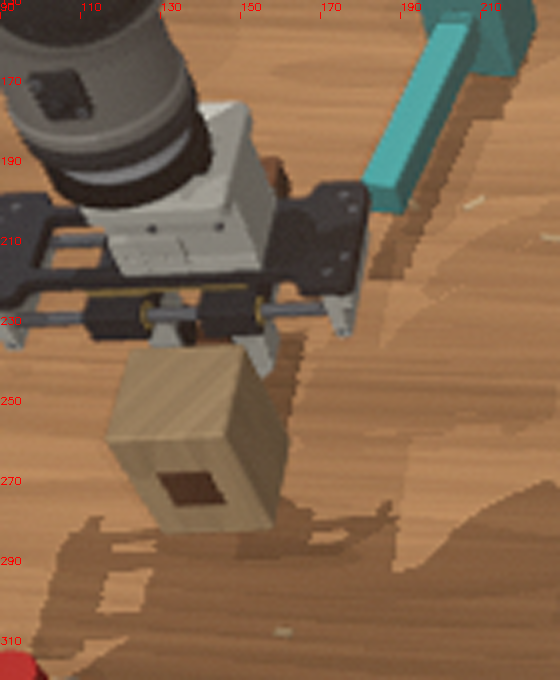

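The mallet hangs level in the jaws: head at (148,240), wrist reads about -3.2 N, opening 23.6 mm. Now over to the dog.

>>> play_rows --moves '[[[-0.02,0,0,0,-1],[-0.02,0,0,0,-1],[0,-0.03,0,4.4,-1],[0,-0.04,0,4.4,-1],[0,-0.045,0,0,-1],[0,-0.045,0,0,-1],[0,-0.045,0.005,0,-1],[0,-0.045,0.005,0,-1],[0,-0.045,0.005,0,-1],[0,-0.045,0.005,0,-1]]]'

```text
time: 7.45
tool_pos: [0.458, 0.0063, 0.1177]
tool_rot: [1.99, 1.558, -1.214]
contact_force: [1.1, 0.3, -3.4]
opening: 0.0242
```

```bash
python3 - <<'E'
from h import *
plan([.4632,.0740,.09],np.pi/2-.0457)
E
```

```text
t 7.45 tcp [0.458  0.0063 0.1177] jawang -93.6 q [-0.146   0.3481  1.8591 -0.0138  0.9284  1.4958] F [ 1.1  0.3 -3.4] open 0.0242
turn deg -0.98  shift now-axes(mm) [ 26.9 -68.2  -0.8]
shift after turn(mm) [ 26.9 -68.2  -1.9]
[[0.004, -0.063, -0.998], [-0.012, -0.998, 0.063], [-1.0, 0.011, -0.005]]
```

>>> play_rows --moves '[[[0,-0.03,0,-1,-1],[0,-0.02,0,0,-1],[0,-0.01,0,0,-1],[0.01,0,0,0,-1],[0.01,0,0,0,-1],[0,0,0,0,-1],[0,0,0,0,-1],[0,0,0,0,-1],[0,0,0,0,-1],[0,0,0,0,-1]]]'

```text
time: 8.45
tool_pos: [0.4575, 0.0695, 0.092]
tool_rot: [1.393, 1.559, -1.792]
contact_force: [0.3, 1.1, -4.0]
opening: 0.0234
```

```bash
python3 - <<'E'
from h import *
plan([.4632,.0740,.09],np.pi/2-.0457)
for n in ["scene","top"]: cv2.imwrite(f"pics/{n}3.png",robot.read_camera(n)[:,:,::-1])
crop('pics/scene3.png','pics/s3c.png',235,180,200,150,4)
crop('pics/top3.png','pics/t3c.png',225,130,180,150,4)
print("expected head top scene",proj("scene",[.5237,.0712,.145]),"bottom",proj("scene",[.5237,.0712,.055]), proj("top",[.5237,.0712,.145]))
E
```

```text
t 8.45 tcp [0.4575 0.0695 0.092 ] jawang -92.44 q [-0.0071  0.3987  1.869  -0.0149  0.8764  1.6158] F [ 0.3  1.1 -4. ] open 0.0234
turn deg 0.18  shift now-axes(mm) [ 2.  -4.7 -5.5]
shift after turn(mm) [ 2.  -4.7 -5.5]
[[-0.003, -0.043, -0.999], [-0.011, -0.999, 0.043], [-1.0, 0.012, 0.002]]
expected head top scene [332.5932 251.2645] bottom [331.3039 276.0209] [324.8979 195.9254]
```

View pics/s3c.png

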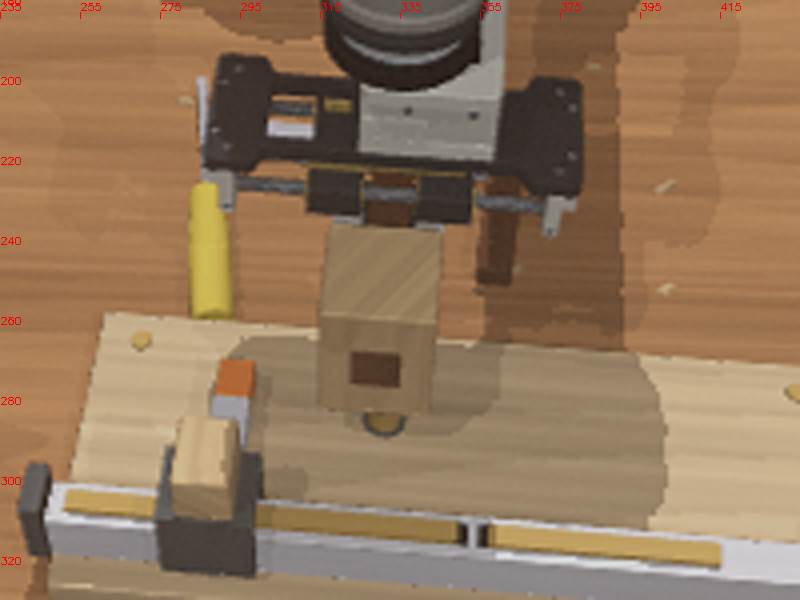

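View pics/t3c.png

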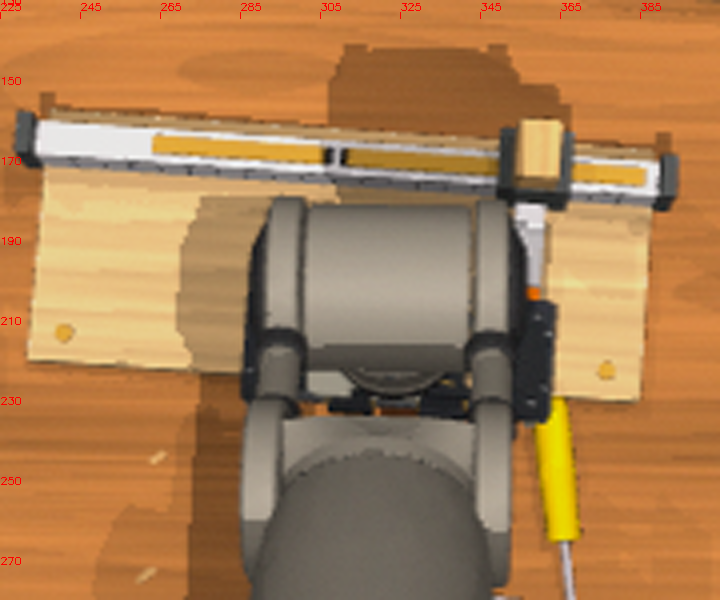

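The scene view shows the head level at (329,262), just short of and slightly left of the dog at (331,284). I shift 5 mm in each axis, then knock.

>>> play_rows --moves '[[[0,-0.003,-0.003,0.2,-1],[-0.005,-0.002,-0.003,0,-1],[-0.01,0,0,0,-1],[0,0,0,0,-1],[0,0,0,0,-1],[0.025,0,0,0,-1],[0.025,0,0,0,-1],[0.005,0,0,0,-1],[0,0,0,0,-1],[0,0,0,0,-1]]]'

```text
time: 9.55
tool_pos: [0.4676, 0.0749, 0.0558]
tool_rot: [2.14, 1.558, -1.046]
contact_force: [-0.4, -0.1, -3.5]
opening: 0.0237
```

```bash
python3 - <<'E'
from h import *
plan([.4632,.0740,.0475],np.pi/2-.0457)
E
```

```text
t 9.55 tcp [0.4676 0.0749 0.0558] jawang -92.59 q [ 0.0045  0.4697  1.8826 -0.016   0.7829  1.6317] F [-0.4 -0.1 -3.5] open 0.0237
turn deg 0.03  shift now-axes(mm) [8.3 1.  4.4]
shift after turn(mm) [8.3 1.  4.4]
[[0.007, -0.045, -0.999], [-0.011, -0.999, 0.045], [-1.0, 0.011, -0.007]]
```

>>> play_rows --moves '[[[-0.015,0,0.002,0,-1],[-0.015,0,0.002,0,-1],[0,0,0,0,-1],[0,0,0,0,-1],[0.02,0,0,0,-1],[0.016,0,0,0,-1],[0.003,0,0,0,-1],[0,0,0,0,-1],[0,0,0,0,-1],[0,0,0,0,-1]]]'

```text
time: 10.55
tool_pos: [0.4654, 0.075, 0.0496]
tool_rot: [2.403, 1.555, -0.784]
contact_force: [0.3, -0.2, -3.3]
opening: 0.0237
```

```bash
python3 - <<'E'
from h import *
plan([.4632,.0740,.0475],np.pi/2-.0457)
E
```

```text
t 10.55 tcp [0.4654 0.075  0.0496] jawang -92.59 q [ 0.0047  0.4757  1.8977 -0.0165  0.757   1.6325] F [ 0.3 -0.2 -3.3] open 0.0237
turn deg 0.03  shift now-axes(mm) [2.1 1.  2.2]
shift after turn(mm) [2.1 1.  2.2]
[[0.011, -0.045, -0.999], [-0.011, -0.999, 0.045], [-1.0, 0.011, -0.012]]
```

>>> play_rows --moves '[[[-0.012,0,0.001,0,-1],[-0.012,0,0.001,0,-1],[0,0,0,0,-1],[0,0,0,0,-1],[0.015,0,0,0,-1],[0.011,0,0,0,-1],[0.004,0,0,0,-1],[0.002,0,0,0,-1],[0.002,0,0,0,-1],[0.002,0,0,0,-1]]]'

```text
time: 11.55
tool_pos: [0.4613, 0.0751, 0.0443]
tool_rot: [2.386, 1.555, -0.801]
contact_force: [-10.2, -1.0, 28.2]
opening: 0.0236
```

```bash
python3 - <<'E'
from h import *
plan([.4632,.0740,.0475],np.pi/2-.0457)
E
```

```text
t 11.55 tcp [0.4613 0.0751 0.0443] jawang -92.58 q [ 0.0051  0.4798  1.9125 -0.0172  0.7383  1.6335] F [-10.2  -1.   28.2] open 0.0236
turn deg 0.04  shift now-axes(mm) [-3.2  1.  -2. ]
shift after turn(mm) [-3.2  1.  -2. ]
[[0.011, -0.045, -0.999], [-0.011, -0.999, 0.045], [-1.0, 0.011, -0.012]]
```

28 N of contact means the head now bears on the board. I lift and start moving back so I can look.

>>> play_rows --moves '[[[-0.01,0,0,0,-1],[-0.02,0,0,0,-1],[-0.025,0,0,0,-1],[-0.02,0,0,0,-1],[0,0.03,0,-4.4,-1],[0,0.04,0,-4.4,-1],[0,0.045,0,0,-1],[0,0.045,0,0,-1],[0,0.045,0,0,-1],[0,0.045,0,0,-1]]]'

```text
time: 12.55
tool_pos: [0.4804, -0.1758, 0.1222]
tool_rot: [1.979, 1.56, -1.037]
contact_force: [1.2, -0.0, -3.9]
opening: 0.0236
```

```bash
python3 - <<'E'
from h import *
plan([.4741,-.3436,.06],np.pi/2+.1085)
for n in ["scene","top"]: cv2.imwrite(f"pics/{n}4.png",robot.read_camera(n)[:,:,::-1])
crop('pics/scene4.png','pics/s4c.png',150,160,250,180,3)
crop('pics/top4.png','pics/t4c.png',225,130,240,150,3)
E
```

```text
t 12.55 tcp [ 0.4804 -0.1758  0.1222] jawang -82.79 q [-0.4972  0.4245  1.716  -0.0068  0.9916  0.9515] F [ 1.2 -0.  -3.9] open 0.0236
turn deg 0.99  shift now-axes(mm) [ 63.8 165.   27.5]
shift after turn(mm) [ 63.8 165.4  24.7]
[[0.006, 0.125, -0.992], [-0.01, -0.992, -0.125], [-1.0, 0.01, -0.004]]
```

View pics/s4c.png

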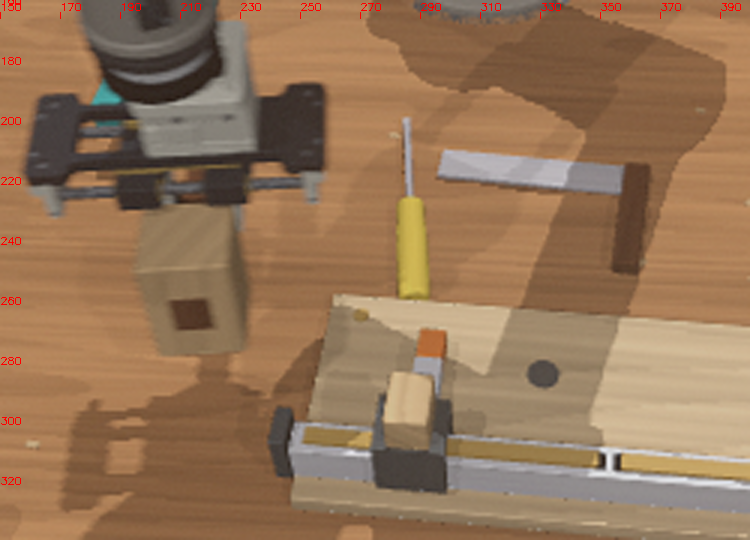

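View pics/t4c.png

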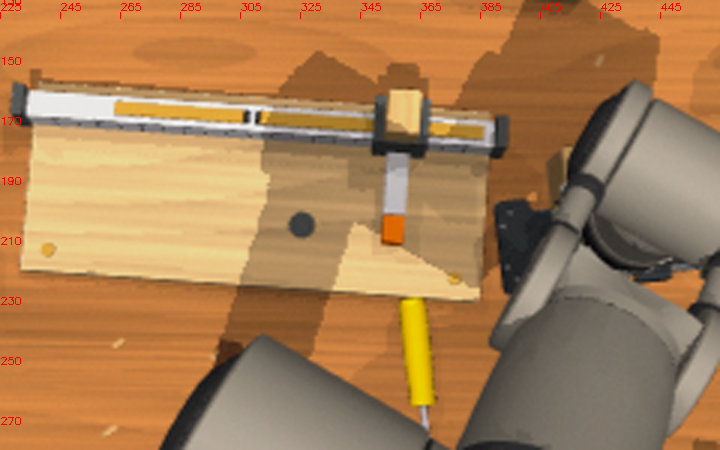

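The dog has gone down: it shows only as a dark disc, level with the board, at top (325,204) / scene (331,284). The stop and the bystanders are where they were. Now I take the mallet back to its spot.

>>> play_rows --moves '[[[0,0.025,0.002,1,-1],[0,0.035,0.004,0,-1],[0,0.035,0.004,0,-1],[0,0.03,0.004,0,-1],[0,0.02,0.004,0,-1],[0.02,0.01,0.003,0,-1],[0.02,0,0,0,-1],[0.015,0,0,0,-1],[0,0,0,0,-1],[0,0,0,0,-1]]]'

```text
time: 13.65
tool_pos: [0.474, -0.3411, 0.06]
tool_rot: [1.199, 1.565, -1.843]
contact_force: [0.8, 0.3, -2.7]
opening: 0.0236
```

```bash
python3 - <<'E'
from h import *
plan([.4741,-.3436,.031],np.pi/2+.1085)
E
```

```text
t 13.65 tcp [ 0.474  -0.3411  0.06  ] jawang -84.3 q [-0.752   0.6212  1.5628 -0.0066  0.9548  0.7231] F [ 0.8  0.3 -2.7] open 0.0236
turn deg -0.52  shift now-axes(mm) [29.   2.3  0.1]
shift after turn(mm) [29.   2.3  0.1]
[[-0.002, 0.099, -0.995], [-0.006, -0.995, -0.099], [-1.0, 0.006, 0.002]]
```

>>> play_rows --moves '[[[0.01,0.001,0,0,-1],[0.008,0,0,0,-1],[0.005,0,0,0,-1],[0.003,0,0,0,-1],[0.001,0,0,0,-1],[0.001,0,0,0,-1],[0,0,0,0,-1],[0,0,0,0,-1],[0,0,0,0,-1],[0,0,0,0,-1]]]'

```text
time: 14.65
tool_pos: [0.4758, -0.3426, 0.0323]
tool_rot: [1.663, 1.562, -1.377]
contact_force: [0.1, -0.4, -3.9]
opening: 0.0237
```

```bash
python3 - <<'E'
from h import *
plan([.4741,-.3436,.031],np.pi/2+.1085)
cv2.imwrite("pics/scene5.png",robot.read_camera("scene")[:,:,::-1])
crop('pics/scene5.png','pics/s5c.png',90,170,120,150,4)
E
```

```text
t 14.65 tcp [ 0.4758 -0.3426  0.0323] jawang -84.23 q [-0.7519  0.6605  1.5805 -0.0068  0.8932  0.7225] F [ 0.1 -0.4 -3.9] open 0.0237
turn deg -0.45  shift now-axes(mm) [1.4 0.8 1.8]
shift after turn(mm) [1.4 0.8 1.8]
[[0.002, 0.101, -0.995], [-0.009, -0.995, -0.101], [-1.0, 0.009, -0.001]]
```

View pics/s5c.png

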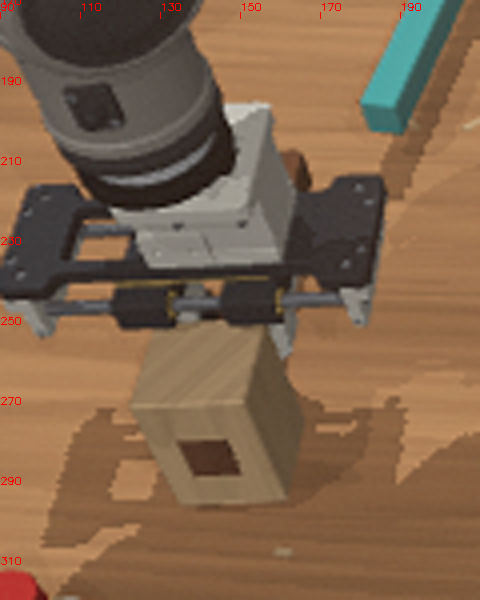

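>>> play_rows --moves '[[[0.001,0,0,0,-1],[0.001,0,0,0,-1],[0.001,0,0,0,-1],[0.001,0,0,0,-1],[0.001,0,0,0,-1],[0,0,0,0,-1],[0,0,0,0,-1],[0,0,0,0,-1],[0,0,0,0,-1],[0,0,0,0,-1]]]'

```text
time: 15.7
tool_pos: [0.4759, -0.3427, 0.0272]
tool_rot: [1.686, 1.561, -1.355]
contact_force: [-0.4, 0.9, -3.4]
opening: 0.0238
```

>>> play_rows --moves '[[[0.001,0,0,0,-1],[0.001,0,0,0,-1],[0.001,0,0,0,-1],[0,0,0,0,-1],[0,0,0,0,-1],[0,0,0,0,-1],[0,0,0,0,-1],[0,0,0,0,-1],[0,0,0,0,-1],[0,0,0,0,-1]]]'

```text
time: 16.7
tool_pos: [0.476, -0.343, 0.0271]
tool_rot: [1.76, 1.56, -1.281]
contact_force: [-0.5, 0.8, -0.5]
opening: 0.0241
```

```bash
python3 - <<'E'
from h import *
plan([.4741,-.3436,.031],np.pi/2+.1085)
cv2.imwrite("pics/scene6.png",robot.read_camera("scene")[:,:,::-1])
crop('pics/scene6.png','pics/s6c.png',90,170,120,150,4)
E
```

```text
t 16.7 tcp [ 0.476  -0.343   0.0271] jawang -84.22 q [-0.7521  0.6677  1.5844 -0.0069  0.8805  0.7221] F [-0.5  0.8 -0.5] open 0.0241
turn deg -0.44  shift now-axes(mm) [-3.9  0.5  1.9]
shift after turn(mm) [-3.9  0.5  1.9]
[[0.003, 0.101, -0.995], [-0.01, -0.995, -0.101], [-1.0, 0.01, -0.002]]
```

View pics/s6c.png

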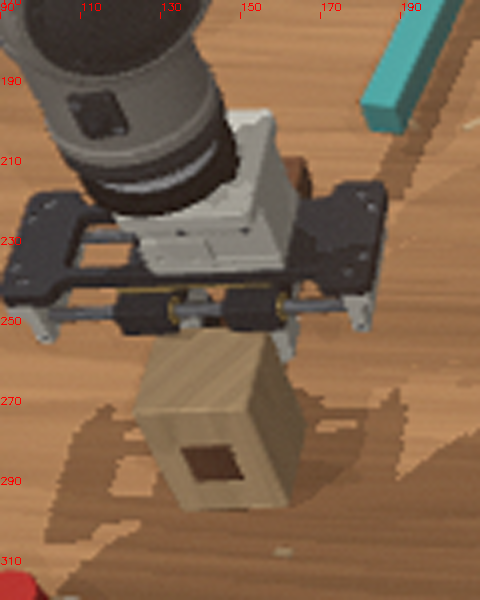

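The weight is now on the bench (force -0.5 N), so I release and rise.

>>> play_rows --moves '[[[0,0,0,0,1],[0,0,0,0,1],[0,0,0,0,1],[0,0,0,0,1],[0,0,0,0,1],[0,0,0,0,1],[-0.01,0,0,0,1],[-0.02,0,0,0,1],[-0.03,0,0,0,1],[-0.03,0,0,0,1]]]' --grip_force 30

```text
time: 17.75
tool_pos: [0.4747, -0.3412, 0.1183]
tool_rot: [1.419, 1.564, -1.622]
contact_force: [0.9, -0.7, 0.7]
opening: 0.0916
```

```bash
python3 - <<'E'
from h import *
# stop block world
p=[.5557,.1148,-.0457];c,s=np.cos(p[2]),np.sin(p[2]); l=(.06,-.1295)
w=[p[0]+c*l[0]-s*l[1],p[1]+s*l[0]+c*l[1]]; print("blk",w)
plan([*w,.18],np.pi/2-.0457)
E
```

```text
blk [np.float64(0.6097212659881289), np.float64(-0.017305839466088033)]
t 17.75 tcp [ 0.4747 -0.3412  0.1183] jawang -84.25 q [-0.7515  0.5495  1.5065 -0.0057  1.0814  0.7216] F [ 0.9 -0.7  0.7] open 0.0916
turn deg 8.37  shift now-axes(mm) [ -63.8 -308.3 -166.7]
shift after turn(mm) [ -63.9 -329.3 -120. ]
[[-0.0, 0.1, -0.995], [-0.007, -0.995, -0.1], [-1.0, 0.006, 0.001]]
```

>>> play_rows --moves '[[[-0.03,0,0,4.2,1],[-0.03,0,0,4.2,1],[0,-0.03,-0.012,0,1],[0,-0.04,-0.015,0,1],[0,-0.045,-0.016,0,1],[0,-0.045,-0.016,0,1],[0,-0.045,-0.016,0,1],[0,-0.045,-0.016,0,1],[0,-0.035,-0.013,0,1],[0,-0.025,-0.009,0,1]]]'

```text
time: 18.75
tool_pos: [0.6102, -0.0322, 0.1929]
tool_rot: [2.373, 1.545, -0.83]
contact_force: [0.3, -0.3, -0.1]
opening: 0.0916
```

```bash
python3 - <<'E'
from h import *
plan([.6097,-.0173,.135],np.pi/2-.0457)
for n in ["scene","top"]: cv2.imwrite(f"pics/{n}7.png",robot.read_camera(n)[:,:,::-1])
E
```

```text
t 18.75 tcp [ 0.6102 -0.0322  0.1929] jawang -93.52 q [-0.1699  0.5157  1.3431 -0.0165  1.2625  1.467 ] F [ 0.3 -0.3 -0.1] open 0.0916
turn deg -0.9  shift now-axes(mm) [ 57.6 -15.9   2.4]
shift after turn(mm) [ 57.6 -15.9   2.2]
[[0.017, -0.061, -0.998], [-0.019, -0.998, 0.061], [-1.0, 0.018, -0.018]]
```

View pics/scene7.png

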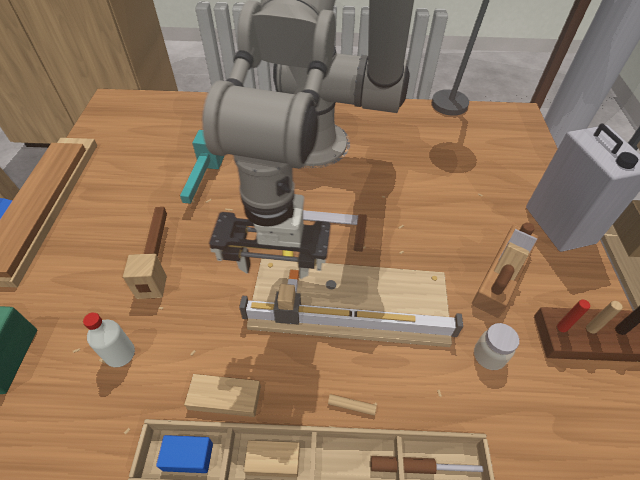

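The mallet stands upright back at (145,275), clear of the jig, and the dog shows as a flat dark disc at (331,285). Now down over the stop.

>>> play_rows --moves '[[[0,-0.008,0.001,-0.9,1],[0,-0.006,0.001,0,1],[0.02,0,0,0,1],[0.02,0,0,0,1],[0.01,0,0,0,1],[0.005,0,0,0,1],[0,0,0,0,1],[0,0,0,0,1],[0,0,0,0,1],[0,0,0,0,1]]]'

```text
time: 19.85
tool_pos: [0.6099, -0.0214, 0.141]
tool_rot: [2.478, 1.54, -0.711]
contact_force: [-0.2, -0.1, -0.7]
opening: 0.0916
```

```bash
python3 - <<'E'
from h import *
plan([.6097,-.0173,.09],np.pi/2-.0457)
for n in ["scene","top"]: cv2.imwrite(f"pics/{n}8.png",robot.read_camera(n)[:,:,::-1])
crop('pics/scene8.png','pics/s8c.png',220,200,140,140,4)
E
```

```text
t 19.85 tcp [ 0.6099 -0.0214  0.141 ] jawang -92.69 q [-0.1519  0.5576  1.4217 -0.0182  1.136   1.473 ] F [-0.2 -0.1 -0.7] open 0.0916
turn deg -0.07  shift now-axes(mm) [50.9 -5.1  1.7]
shift after turn(mm) [50.9 -5.1  1.7]
[[0.024, -0.047, -0.999], [-0.02, -0.999, 0.046], [-1.0, 0.019, -0.024]]
```

View pics/s8c.png

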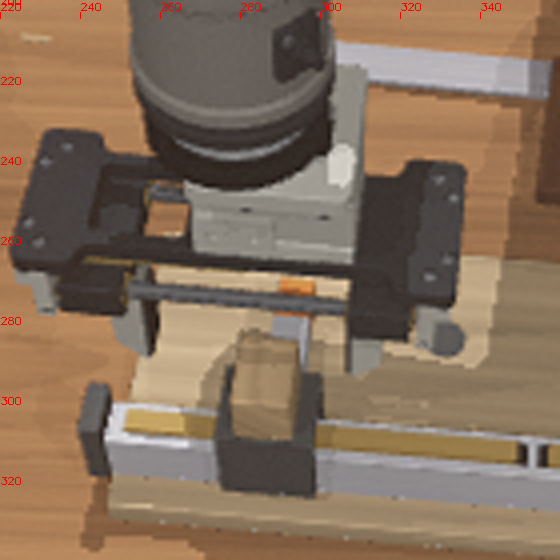

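The fingers at (253,285) and (308,288) are on either side of the block at (285,293). I shift 5 mm and go down to grasp height.

>>> play_rows --moves '[[[0,-0.003,0,0,1],[0.01,-0.002,0,0,1],[0.015,0,0,0,1],[0.015,0,0,0,1],[0.008,0,0,0,1],[0.002,0,0,0,1],[0,0,0,0,1],[0,0,0,0,1],[0,0,0,0,1],[0,0,0,0,1]]]'

```text
time: 20.95
tool_pos: [0.6122, -0.0158, 0.0888]
tool_rot: [2.524, 1.538, -0.663]
contact_force: [-0.8, 0.2, 0.0]
opening: 0.0918
```

```bash
python3 - <<'E'
from h import *
plan([.6097,-.0173,.09],np.pi/2-.0457)
E
```

```text
t 20.95 tcp [ 0.6122 -0.0158  0.0888] jawang -92.63 q [-0.1423  0.617   1.474  -0.0193  1.022   1.4839] F [-0.8  0.2  0. ] open 0.0918
turn deg -0.01  shift now-axes(mm) [-1.2  1.6  2.4]
shift after turn(mm) [-1.2  1.6  2.4]
[[0.026, -0.046, -0.999], [-0.02, -0.999, 0.045], [-0.999, 0.019, -0.027]]
```

>>> play_rows --moves '[[[-0.001,0,0.002,0,1],[0,0.001,0,0,-1],[0,0,0,0,-1],[0,0,0,0,-1],[0,0,0,0,-1],[0,0,0,0,-1],[0,0,0,0,-1],[0,0,0,0,-1],[0,0,0,0,-1],[0,0,0,0,-1]]]' --grip_force 30

```text
time: 21.95
tool_pos: [0.6104, -0.0169, 0.091]
tool_rot: [2.558, 1.536, -0.63]
contact_force: [-0.1, 0.7, 0.7]
opening: 0.0299
```

>>> play_rows --moves '[[[0,0,0,0,-1],[0,0,0,0,-1],[0,0,0,0,-1],[0,0,0,0,-1],[0,0,0,0,-1],[0,0,0,0,-1],[0,0,0,0,-1],[0,0,0,0,-1],[0,0,0,0,-1],[0,0,0,0,-1]]]'

```text
time: 22.95
tool_pos: [0.6105, -0.0168, 0.091]
tool_rot: [2.576, 1.537, -0.612]
contact_force: [0.7, -0.2, 0.7]
opening: 0.0298
```

```bash
python3 - <<'E'
from h import *
# target: notch .006
p=[.5557,.1148,-.0457];c,s=np.cos(p[2]),np.sin(p[2])
o,t,R=tool(); d=t[:2]-p[:2]; print("tcp in jig",c*d[0]+s*d[1],-s*d[0]+c*d[1])
l=(c*d[0]+s*d[1],.006); w=[p[0]+c*l[0]-s*l[1],p[1]+s*l[0]+c*l[1]]
plan([*w,t[2]],np.pi/2-.0457); print(o['torque'])
for n in ["scene","top"]: cv2.imwrite(f"pics/{n}9.png",robot.read_camera(n)[:,:,::-1])
crop('pics/scene9.png','pics/s9c.png',220,200,140,140,4)
E
```

```text
tcp in jig 0.060739186524393786 -0.12896286158975517
t 22.95 tcp [ 0.6105 -0.0168  0.091 ] jawang -92.69 q [-0.1449  0.6107  1.4792 -0.0181  1.0212  1.4818] F [ 0.7 -0.2  0.7] open 0.0298
turn deg -0.07  shift now-axes(mm) [  -2.5 -134.9    0.1]
shift after turn(mm) [  -2.5 -134.9   -0.1]
[[0.028, -0.047, -0.999], [-0.02, -0.999, 0.046], [-0.999, 0.018, -0.029]]
[ 0.3913  0.0027 -0.0122]
```

View pics/s9c.png

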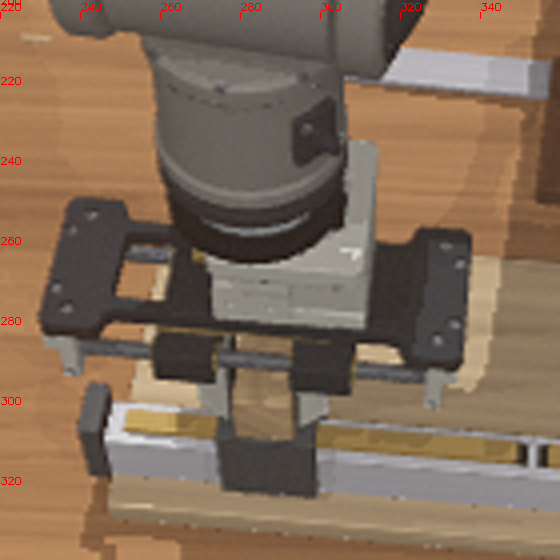

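The block is gripped (30 mm opening) at jig y = -129 mm. Now I slide it, with a small x correction for the tool's 1° tilt.

>>> play_rows --moves '[[[0,-0.003,0,0,-1],[-0.0002,-0.006,0,0,-1],[-0.0002,-0.01,0,0,-1],[-0.0002,-0.012,0,0,-1],[-0.0002,-0.012,0,0,-1],[-0.0002,-0.012,0,0,-1],[-0.0002,-0.012,0,0,-1],[-0.0002,-0.012,0,0,-1],[-0.0002,-0.01,0,0,-1],[0,-0.006,0,0,-1]]]'

```text
time: 24.05
tool_pos: [0.6142, 0.0564, 0.0907]
tool_rot: [2.039, 1.513, -1.156]
contact_force: [-2.8, -10.4, 3.3]
opening: 0.0304
```

```bash
cat >> h.py <<'E'
def jst():
    p=[.5557,.1148,-.0457];c,s=np.cos(p[2]),np.sin(p[2])
    o,t,R=tool(); d=t[:2]-p[:2]; F=np.array(o['contact_force'])
    print("t",round(o['time'],2),"jig mm",np.round([1e3*(c*d[0]+s*d[1]),1e3*(-s*d[0]+c*d[1]),1e3*t[2]],1),"F jig",np.round([c*F[0]+s*F[1],-s*F[0]+c*F[1],F[2]],1),"T",np.round(o['torque'],2),"open",round(o['opening'],4),"R2",R[2].round(3),"jaw",np.degrees(np.arctan2(R[1,1],R[0,1])).round(2))
E
python3 -c "
from h import *
jst()"
```

```text
t 24.05 jig mm [ 61.1 -55.7  90.7] F jig [ -2.3 -10.5   3.3] T [-0.41  0.27  0.06] open 0.0304 R2 [-0.998  0.051 -0.026] jaw -93.09
```

>>> play_rows --moves '[[[0,0,0,0,-1],[0,0,0,0,-1],[0,0,0,0,-1],[0,0,0,0,-1],[0,0,0,0,-1],[0,0,0,0,-1],[0,0,0,0,-1],[0,0,0,0,-1],[0,0,0,0,-1],[0,0,0,0,-1]]]'

```text
time: 25.05
tool_pos: [0.6142, 0.0576, 0.0907]
tool_rot: [2.068, 1.516, -1.128]
contact_force: [-0.1, -1.4, 0.3]
opening: 0.0306
```

```bash
python3 - <<'E'
from h import *
jst()
for n in ["scene","top"]: cv2.imwrite(f"pics/{n}10.png",robot.read_camera(n)[:,:,::-1])
crop('pics/scene10.png','pics/s10c.png',240,220,160,120,5)
crop('pics/top10.png','pics/t10c.png',240,130,160,110,5)
E
```

```text
t 25.05 jig mm [ 61.1 -54.5  90.7] F jig [-0.1 -1.4  0.3] T [1.11 0.04 0.1 ] open 0.0306 R2 [-0.998  0.048 -0.026] jaw -93.13
```

View pics/s10c.png

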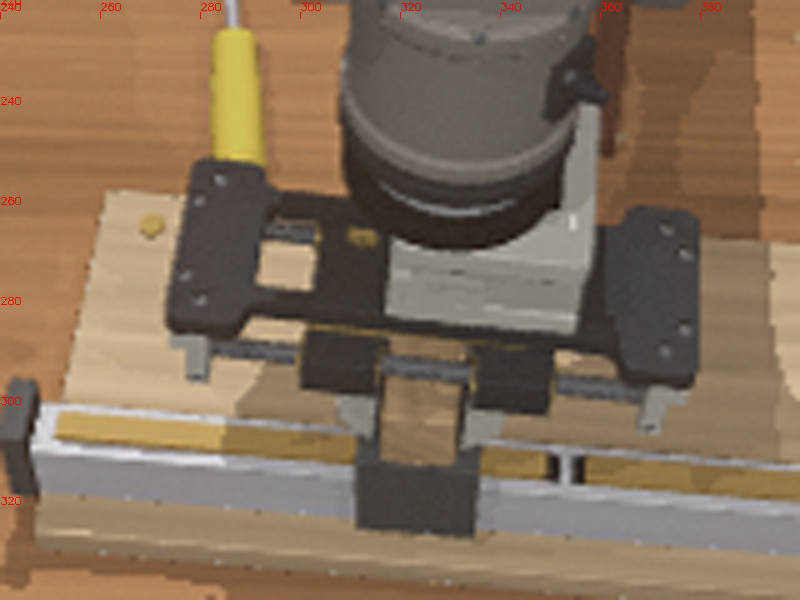

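View pics/t10c.png

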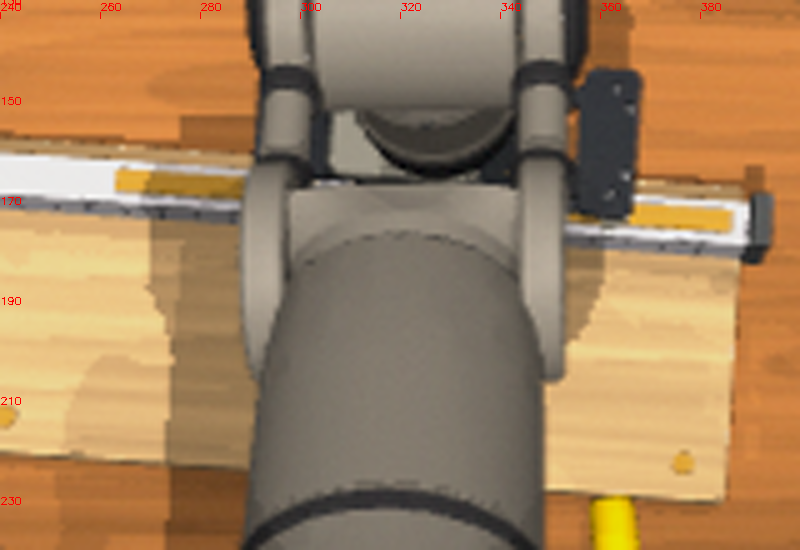

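The stop has moved with the jaws: the saddle is centred at scene (323,318), and the arm is already over the dog's edge without blocking. The resistance at rest is small. I carry on in smaller steps.

>>> play_rows --moves '[[[-0.0002,-0.004,0,0,-1],[-0.0002,-0.005,0,0,-1],[-0.0002,-0.005,0,0,-1],[-0.0002,-0.005,0,0,-1],[-0.0002,-0.005,0,0,-1],[-0.0002,-0.005,0,0,-1],[-0.0002,-0.005,0,0,-1],[-0.0002,-0.005,0,0,-1],[-0.0002,-0.005,0,0,-1],[-0.0002,-0.005,0,0,-1]]]'

```text
time: 26.15
tool_pos: [0.6156, 0.0862, 0.0903]
tool_rot: [1.819, 1.488, -1.381]
contact_force: [-1.6, -9.4, 2.2]
opening: 0.0308
```

```bash
python3 -c "
from h import *
jst()"
```

```text
t 26.15 jig mm [ 61.1 -25.8  90.3] F jig [-1.1 -9.4  2.2] T [-0.37  0.19  0.01] open 0.0308 R2 [-0.997  0.081 -0.02 ] jaw -93.39
```

The orientation error is locked in on every loaded row, so fewer, larger rows will tilt the tool less.

>>> play_rows --moves '[[[-0.0008,-0.01,0,0,-1],[-0.0008,-0.01,0,0,-1],[-0.0006,-0.008,0,0,-1],[0,0,0,0,-1],[0,0,0,0,-1],[0,0,0,0,-1],[0,0,0,0,-1],[0,0,0,0,-1],[0,0,0,0,-1],[0,0,0,0,-1]]]'

```text
time: 27.15
tool_pos: [0.6166, 0.1079, 0.0901]
tool_rot: [1.768, 1.478, -1.434]
contact_force: [-1.3, 0.7, -0.1]
opening: 0.0311
```

```bash
python3 - <<'E'
from h import *
jst()
for n in ["scene"]: cv2.imwrite(f"pics/{n}11.png",robot.read_camera(n)[:,:,::-1])
crop('pics/scene11.png','pics/s11c.png',260,220,160,120,5)
E
```

```text
t 27.15 jig mm [61.2 -4.1 90.1] F jig [-1.3  0.6 -0.1] T [1.32 0.01 0.12] open 0.0311 R2 [-0.996  0.091 -0.018] jaw -93.53
```

View pics/s11c.png

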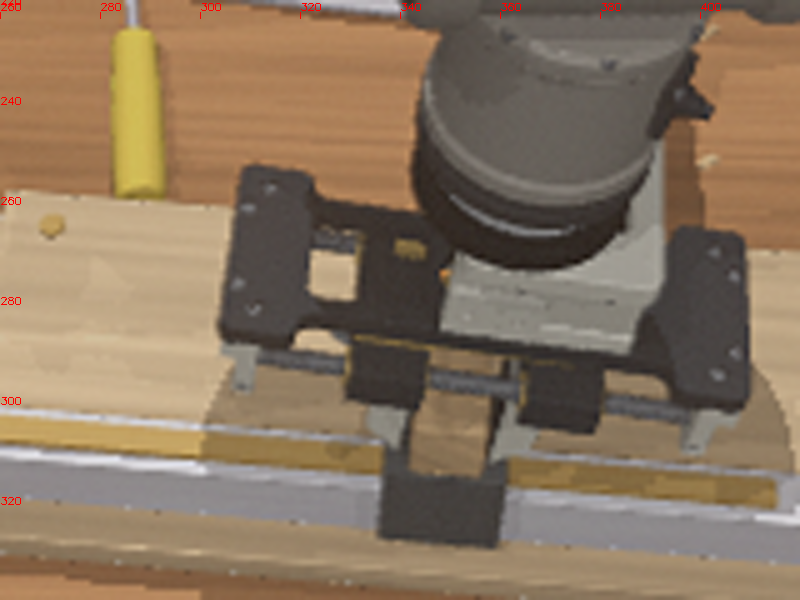

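The saddle at scene (348,325) now covers the notch; the TCP is at jig y -4 mm. Next come small pushes, watching force and position for the click.

>>> play_rows --moves '[[[-0.0004,-0.005,0,0,-1],[-0.0004,-0.005,0,0,-1],[0,0,0,0,-1],[0,0,0,0,-1],[0,0,0,0,-1],[0,0,0,0,-1],[0,0,0,0,-1],[0,0,0,0,-1],[0,0,0,0,-1],[0,0,0,0,-1]]]'

```text
time: 28.2
tool_pos: [0.6171, 0.1173, 0.0901]
tool_rot: [1.76, 1.477, -1.443]
contact_force: [-1.4, 0.6, 1.1]
opening: 0.0316
```

```bash
python3 - <<'E'
from h import *
jst()
E
```

```text
t 28.2 jig mm [61.2  5.3 90.1] F jig [-1.4  0.5  1.1] T [1.35 0.03 0.19] open 0.0316 R2 [-0.996  0.092 -0.018] jaw -93.55
```

>>> play_rows --moves '[[[0,0,0,0,-1],[0,0,0,0,-1],[0,0,0,0,-1],[0,0,0,0,-1],[0,0,0,0,-1],[0,0,0,0,-1],[0,0,0,0,-1],[-0.0002,-0.002,0,0,-1],[-0.0002,-0.002,0,0,-1],[-0.0002,-0.002,0,0,-1]]]'

```text
time: 29.2
tool_pos: [0.6171, 0.1174, 0.09]
tool_rot: [1.723, 1.468, -1.481]
contact_force: [-1.4, -7.4, 1.5]
opening: 0.0317
```

```bash
python3 - <<'E'
from h import *
jst()
E
```

```text
t 29.2 jig mm [61.2  5.4 90. ] F jig [-1.  -7.4  1.5] T [0.14 0.07 0.1 ] open 0.0317 R2 [-0.995  0.102 -0.016] jaw -93.59
```

A 7.4 N push did not move it, which fits the ball being in the notch. I push back the same way to confirm; this should also reduce the tilt.

>>> play_rows --moves '[[[0,0,0,0,-1],[0.0002,0.002,0,0,-1],[0.0002,0.002,0,0,-1],[0.0002,0.002,0,0,-1],[0.0002,0.002,0,0,-1],[0.0002,0.002,0,0,-1],[0.0002,0.002,0,0,-1],[0.0002,0.002,0,0,-1],[0.0002,0.002,0,0,-1],[0.0002,0.002,0,0,-1]]]'

```text
time: 30.2
tool_pos: [0.6171, 0.1172, 0.09]
tool_rot: [1.85, 1.491, -1.347]
contact_force: [0.2, 8.3, 1.3]
opening: 0.0309
```

```bash
python3 - <<'E'
from h import *
jst()
E
```

```text
t 30.2 jig mm [61.3  5.2 90. ] F jig [-0.1  8.3  1.3] T [1.73 0.05 0.02] open 0.0309 R2 [-0.997  0.077 -0.022] jaw -93.27
```

>>> play_rows --moves '[[[0.0002,0.003,0,0,-1],[0.0002,0.003,0,0,-1],[0.0002,0.003,0,0,-1],[0.0002,0.003,0,0,-1],[0.0002,0.003,0,0,-1],[0.0002,0.003,0,0,-1],[0.0002,0.003,0,0,-1],[0.0002,0.003,0,0,-1],[0.0002,0.003,0,0,-1],[0.0002,0.003,0,0,-1]]]'

```text
time: 31.2
tool_pos: [0.6174, 0.1175, 0.0894]
tool_rot: [2.268, 1.52, -0.917]
contact_force: [0.8, 12.5, -1.4]
opening: 0.0303
```

```bash
python3 - <<'E'
from h import *
jst()
E
```

```text
t 31.2 jig mm [61.5  5.5 89.4] F jig [ 0.2 12.5 -1.4] T [ 2.2  -0.1   0.02] open 0.0303 R2 [-0.999  0.039 -0.032] jaw -92.55
```

It holds against 12.5 N with no movement, so the ball is in the notch. Next I relax the push and check.

>>> play_rows --moves '[[[0,0,0,0,-1],[0,0,0,0,-1],[0,0,0,0,-1],[0,0,0,0,-1],[0,0,0,0,-1],[0,0,0,0,-1],[0,0,0,0,-1],[0,0,0,0,-1],[0,0,0,0,-1],[0,0,0,0,-1]]]'

```text
time: 32.2
tool_pos: [0.6175, 0.1178, 0.0894]
tool_rot: [2.256, 1.519, -0.928]
contact_force: [0.2, 2.3, 1.4]
opening: 0.0304
```

```bash
python3 - <<'E'
from h import *
jst(); print(np.abs(robot.observe()['qvel']).max())
for n in ["scene","top"]: cv2.imwrite(f"pics/{n}12.png",robot.read_camera(n)[:,:,::-1])
crop('pics/scene12.png','pics/s12c.png',260,220,160,120,5)
E
```

```text
t 32.2 jig mm [61.5  5.8 89.4] F jig [0.1 2.3 1.4] T [ 0.6   0.14 -0.08] open 0.0304 R2 [-0.999  0.04  -0.033] jaw -92.49
0.0011757456569928787
```

View pics/s12c.png

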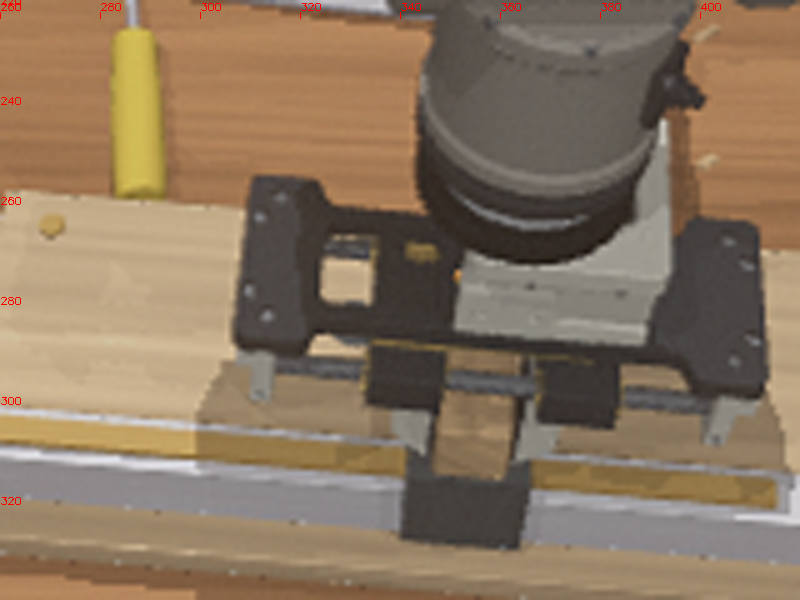

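View pics/scene12.png

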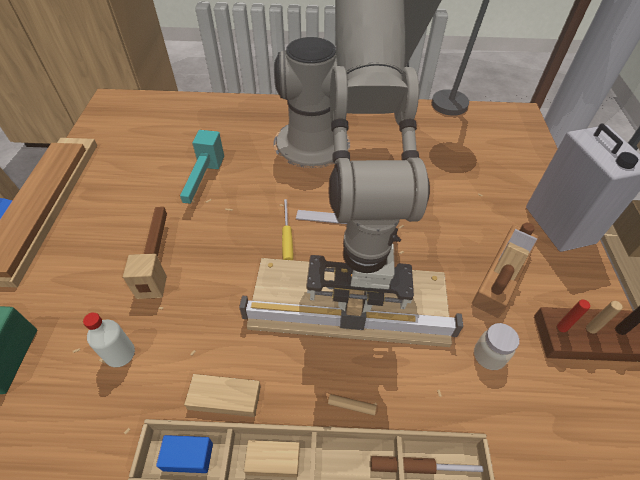

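The stop is at jig y of about 6 mm. The saddle is centred at scene column 353, where the notch was seen, the residual push is 2 N and the arm is still. The mallet stands at (145,275) and nothing else has moved, so I hand in.

```bash
python3 - <<'E'
from h import *
jst(); print(robot.hand_in())
E
```

```text
t 32.3 jig mm [61.6  5.8 89.4] F jig [-0.5  0.9  1. ] T [ 0.6   0.11 -0.1 ] open 0.0303 R2 [-0.999  0.04  -0.033] jaw -92.49
the job is handed in; nothing more can be done
None
```

The job is handed in at 32.3 s: the dog is knocked down, the mallet is back on the bench, and the arm is still gripping the stop in the notch. No verdict was given.

- **Dog and mallet:** I held the real mallet (dark handle, pale head) by its handle and knocked the dog down in three strokes. The last stroke ended with the head pressing on the board at 28 N. Afterwards the dog showed only as a flat dark disc, and the stop's arm passed over it. The mallet is standing upright where it started, clear of the jig.
- **Stop:** I gripped the block and slid the stop to jig y ≈ 6 mm, where the pictures put the notch. There it held without moving against 7.4 N forward and 12.5 N back. The last reading before hand-in showed about 1 N of push and a 30 mm grip. The last picture shows no bystander moved; the try square was partly hidden behind the arm.

**Checks that disagreed or fell short:**
- Sliding took about 10 N rather than the stated 2 N, and the tool tilted up to about 6° while pushing. It was back to about 3° at the end.
- The ball's depth could not be read directly. That it is in the notch rests on the position and on the stop holding against both pushes.
- During the last stroke the mallet shifted about 4 mm in the grip; this did not affect putting it down.

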